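# Pin the glue-up jig shut and keep it pressed

## Robot

A 6-joint arm with a two-finger parallel gripper is mounted at the origin on the work surface. World frame = base frame: x ahead of the robot, y to its left, z up, the work surface at z = 0. Lengths are in m, angles in rad, forces in N, time in s.
With the tool pointing down it reaches from about 0.35 to 0.775 m from the base axis. Payload 5.5 kg.
Tool frame: the origin (TCP) lies midway between the tips of the shut fingers; the grasp point (between the pads) lies 19 mm behind it (env.pinch_z is the distance from the TCP to the grasp point, in m); x points along the fingers, z is the direction in which the jaws open and shut, and the axes are right-handed (so a half turn about x gives the same grasp; the last joint's range is limited). The gripper opens to 85 mm and grips with 20 to 120 N. Pads are 22 mm wide; open, the fingers measure 114 mm over their backs; the gripper's body (76 mm by 85 mm) begins 54 mm behind the grasp point. The pads swing forward as they close: fully open they stand 13 mm farther back than shut.
Start: joints at [-1.384, 0.313, 0.046, 1.304, 0, 1.431], TCP at [0.185, -0.545, 0.231] pointing down, gripper open.
Joint ranges: [-2.76, 2.76], [-0.86, 1.69], [-1.03, 1.26], [-2.2, 2.34], [-1.47, 1.5], [-3.14, 3.14]. Speed limits (rad/s): [2.57, 2.57, 3.14, 3.14, 3.14, 3.14].

## Interface

Orientations are given as a unit quaternion [w, x, y, z].
In Python, from station import env gives the robot as it stands. The module is installed in compiled form; this text tells all that it offers.
- The arm moves only by the shell command python3 -m handwheel 'ROWS' [FORCE]. ROWS is JSON, a list of rows, each a list of 7 numbers: the shift along the tool's x, y, z in cm, then the turn, a rotation vector about the tool's x, y, z in rad, then the opening, from 0 (shut) to 1 (fully open). In form: [[tx, ty, tz, ax, ay, az, hand], ...]. A call has 1 to 20 rows; each row is the pose to reach, as a shift and turn from the pose commanded when the call began, along the tool's axes at that moment; what a row does not reach only later rows make up. A row lasts 1/12 s, in which the tool goes at most 41.7 mm and 7.16 degrees, less where a joint would pass 70% of its speed; a pose out of reach is approached as far as the arm can. A call with a gripper value outside its range is refused whole. The fingers move at their own pace and stop on an object; FORCE is the grip in N (left out, the last holds). Time passes only in rows, so rows that repeat a pose let the fingers close. It gives the time, the measured TCP pose, the force and the opening at its end, in the units of the state.
- env.observe(): the state, without advancing time (a new reading comes with each control period).
- env.get_image(name): name is "scene" or "top" or "wrist"; returns a dict with "img" (420x560x3 uint8, blue, green, red), "fx", "fy", "cx", "cy" (pixels), "eye" and "attitude" of the camera in the world. Camera axes: x right, y down, z forward; pixel columns grow to the right and rows downward; lengths in m; the calibration is good to about 2 mm. A picture is of the moment at which its call begins. There is no depth.
- env.finish_job(): hands the job in, once; it reports no verdict.
The state is a dict: "clock": time; "joints": joint angles; "dq": joint speeds; "joint_efforts": joint torques, N m; "tcp_pos": TCP position; "eef_rot": TCP orientation; "ft_force": force on the tool from outside, world axes, zero at the start; "wrist_torque": the same for the moment, N m; "opening": finger opening in m.
Only numpy, scipy, OpenCV 4.12 (cv2) and the standard library are available. Lean on these libraries where they do the work, as an engineer would, in place of code of your own. Each camera call takes 0.05 s, during which the arm holds its last target. There are 200 camera calls.

## Task

A freshly glued plywood blank lies in the open clamshell jig on the bench: first slide the fence by its black grip fully home against the steel end stop, then swing the lid shut. Fetch the steel register pin from its wooden stand, push it down through the lid's hole into the hole of the base until its collar sits on the lid, and keep hold of the pin, pressing down firmly with about 10 N so that the halves stay squeezed shut: the job finishes while you are still holding and pressing. Leave the tin, the glue bottle and the pliers where they are.

Things in the scene. Friction and masses are not known exactly. Their poses are not given: they have to be found in the camera images.
- jig: Lower half of the jig, fixed to the bench: wooden block 150 (x) x 140 (y) x 45 mm with a shallow pocket holding the blank; along its -y side an aluminium track 150 x 50 mm, 28 mm high (y from -70 to -120 mm). Origin at the centre of the wooden block's underside, z up; the lid's hinge line runs along x at the +y edge, the slide runs along x.
- lid (a joint): Angle of the plywood lid (150 x 140 x 12 mm, 0.18 kg) about the hinge line, rad: 0 shut (lid level, its underside 47 mm and its top 59 mm above the bench), growing as the free edge swings up and over towards the jig's +y; starts 1.0 to 1.35. A stiff hinge (friction about 0.2 N m) lets it stay at any angle. Fixed stop at 0, which hardly yields (under 0.01 rad) when pressed.
- lid_hinge (a point): Point on the hinge axis at the middle of the lid's hinged edge, on its underside: jig frame (0, 72, 47) mm. The lid reaches 140 mm from here to its free edge, and 75 mm to either side.
- lid_hole (a point): Centre of the upper mouth of the through hole in the lid (12 mm across, dark steel rim), on the lid's upper face, near its free edge: 127 mm from the hinge axis, 37.5 mm to the jig's +x of the lid's middle. It moves with the lid; shut, it lies over the base's hole.
- jig_hole (a point): Centre of the mouth of the hole in the jig's lower half, 12.5 mm across, 37 mm deep, mouth 45 mm above the bench: jig frame (37.5, -55, 45) mm.
- fence (a joint): Travel of the sliding fence along the jig's +x, m: 0 at one end, 0.049 at the steel end stop, where the fence meets the blank; starts at 0 to 0.022. It slides with about 2 N of friction and stays where it is left.
- fence_grip (a point): Middle of the top of the fence's upright black grip, 75 mm above the bench; the grip is 16 (along the slide) x 24 mm and 37 mm tall, standing on a flat carriage 24 x 32 x 10 mm. It runs 95 mm to the jig's -y of the jig's middle.
- stand: Wooden stand of the pin, 60 x 60 x 45 mm, fixed to the bench; one hole 13 mm across in its top. Origin at the centre of its underside.
- pin: Steel register pin, 85 mm long, 0.06 to 0.13 kg, loose, standing upright in the stand. Origin at its lower tip, z along it: tapered foot 5 mm, shank 10 mm across up to 38 mm, collar 26 mm across from 38 to 43 mm, round grip 16 mm across from 43 to 85 mm. At the start its collar rests on the stand's top. Seated in the jig, the collar's underside lies on the lid, 59 mm above the bench.
- pin_tip (a point): The pin's lower tip (the pin's origin).
- pin_grip (a point): On the pin's axis, 65 mm above the tip, in the middle of the round grip.
- tin: Bystander: open steel tin, 72 mm across, 75 mm high. Origin at the centre of its underside. It and the stand may have swapped sides.
- glue: Bystander: white glue bottle, 48 mm across, 120 mm high. Origin at the centre of its underside.
- pliers: Bystander: pliers lying flat, about 175 mm long, 60 mm wide, 14 mm high. Origin on the underside between the handles.
Not all that is in view belongs to the job. What is meant by the pin is not blue, turquoise or yellow, and is the smaller of those in its own colour.

How it is judged:
By the outcome, as a careful person would: the job done as asked, in the order asked, and still so for the second after the job is handed in, while the arm keeps its last pose, push and grip.
It also fails if it takes over 72 s, if anything falls off the work surface, if the arm or the gripper's body presses on something with over 40 N, if the wrist force passes 120 N, or if a joint passes its speed limit or range.

## Working session

There is one attempt and no reset: what is moved stays moved. The work goes in short steps, Python scripts to look and compute and a shell command to move; the robot and the scene stay as the last step left them, time stands still between calls to the robot, and variables do not carry over. Pictures are saved under pics/ and viewed, about 8 in all and at most 12, crops included, and the job is handed in when it is done.

```bash
mkdir -p pics; cat > h.py <<'E'
import numpy as np, cv2
from scipy.spatial.transform import Rotation as R
from station import env
def Rm(q):
    q=np.array(q,float)
    return q if q.shape==(3,3) else R.from_quat(q[[1,2,3,0]]).as_matrix()
def cam(n,save=None):
    d=env.get_image(n)
    if save: cv2.imwrite('pics/'+save,d['img'])
    return d
def ray(d,u,v):
    r=Rm(d['attitude'])@np.array([(u-d['cx'])/d['fx'],(v-d['cy'])/d['fy'],1.]); return np.array(d['eye']),r/np.linalg.norm(r)
def onz(d,u,v,z):
    e,r=ray(d,u,v); return e+r*(z-e[2])/r[2]
def tri(d1,p1,d2,p2):
    (a,r),(b,s)=ray(d1,*p1),ray(d2,*p2)
    t=np.linalg.lstsq(np.c_[r,-s],b-a,rcond=None)[0]; P,Q=a+r*t[0],b+s*t[1]
    return (P+Q)/2,np.linalg.norm(P-Q)
def proj(d,P):
    c=Rm(d['attitude']).T@(np.array(P)-d['eye']); return d['fx']*c[0]/c[2]+d['cx'],d['fy']*c[1]/c[2]+d['cy']
E
python3 - <<'E'
from h import *
import pickle
D={n:cam(n,n+'0.png') for n in('scene','top','wrist')}
pickle.dump(D,open('d0.pkl','wb'))
for n in D: print(n,D[n]['eye'],np.array(D[n]['attitude']).round(3).tolist(),D[n]['fx'])
print(env.observe(),env.pinch_z)
cv2.imwrite('pics/st.png',cv2.resize(np.vstack([D['scene']['img'],D['top']['img']]),None,fx=.71,fy=.71))
E
```

```text
scene [1.32397438 0.22079245 0.88299932] [-0.233, 0.574, 0.722, -0.308] 496.0667733832531
top [0.46486197 0.03485701 1.1125838 ] [-0.026, 0.707, -0.706, 0.03] 386.0352056051734
wrist [ 0.2508403  -0.52248046  0.37413716] [0.112, 0.805, -0.577, -0.081] 321.9409607993803
{'clock': 0.15, 'joints': array([-1.38357132e+00,  3.13826762e-01,  4.52231010e-02,  1.30359410e+00,
       -1.84398267e-05,  1.43123460e+00]), 'dq': array([-0.00065441, -0.00140188,  0.00193637,  0.00020033,  0.00133195,
       -0.00062383]), 'joint_efforts': array([ 1.57286009e-03, -4.81065881e+01,  2.98815769e+01,  1.38790513e-02,
       -1.61850635e-04,  6.37889528e-07]), 'tcp_pos': array([ 0.18450918, -0.54418218,  0.23060747]), 'eef_rot': array([ 0.5743109 ,  0.41234392,  0.57503711, -0.41166954]), 'ft_force': array([ 0.04443124,  0.4897607 , -0.48156073]), 'wrist_torque': array([ 0.02336819, -0.01402221,  0.02107781]), 'opening': 0.08555059183405665} 0.0187
```

View pics/scene0.png

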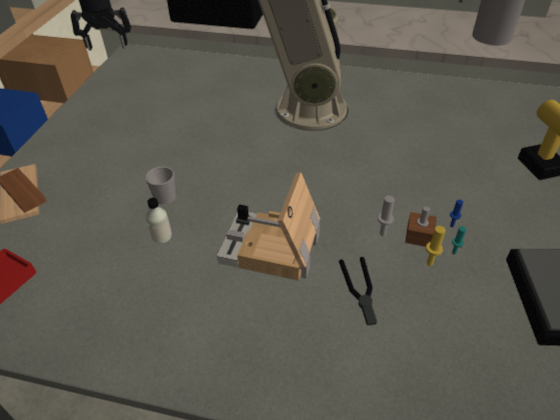

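View pics/top0.png

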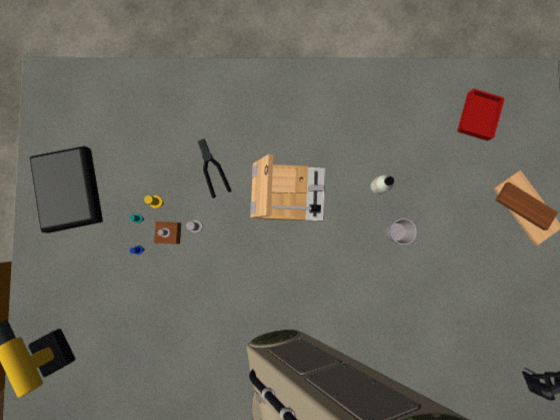

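The pin could be any of five things in the scene image: the grey pin in the stand (424,216), the larger grey one on the bench (387,213), yellow (435,245), blue (457,212) or turquoise (460,240). Blue, turquoise and yellow are excluded. Of the two grey ones the smaller is the one in the stand. I'll check that in a close crop that also shows the jig.

```bash
python3 - <<'E'
from h import *
import pickle
D=pickle.load(open('d0.pkl','rb'))
s,t=D['scene'],D['top']
a=cv2.resize(s['img'][170:290,210:330],(390,390),interpolation=2)
b=cv2.resize(t['img'][145:230,245:335],(410,390),interpolation=2)
c=cv2.resize(s['img'][185:270,370:480],(260,200),interpolation=2)
d=cv2.resize(t['img'][185:260,125:215],(240,200),interpolation=2)
bot=np.zeros((200,800,3),np.uint8); bot[:,:260]=c; bot[:,270:510]=d
cv2.imwrite('pics/crop1.png',np.vstack([np.hstack([a,b]),bot]))
print('grip',tri(s,(243,209),t,(315,209)),onz(t,315,209,.075))
print('pin top',tri(s,(425,209),t,(163,232)),onz(t,163,232,.09))
print('stand c',onz(t,168,233,.045),'tin',onz(t,403,231,.0),'glue',onz(t,382,184,.06))
for p in((307,221),(325,221),(325,167),(307,166)): print('track',onz(t,*p,.03))
for p in((251,219),(262,219)): print(onz(t,*p,.1))
print('pliers',onz(t,215,165,0))
E
```

```text
grip (array([ 0.54056579, -0.06382477,  0.06271023]), np.float64(0.0031465252380090923)) [ 0.53929313 -0.06115434  0.075     ]
pin top (array([0.47693456, 0.34421141, 0.08780891]), np.float64(0.0032337487709808636)) [0.47710671 0.34187885 0.09      ]
stand c [0.47490201 0.34157651 0.045     ] tin [ 0.48128615 -0.32140871  0.        ] glue [ 0.60947129 -0.24748326  0.06      ]
track [ 0.50875208 -0.04263833  0.03      ]
track [ 0.50877722 -0.09317548  0.03      ]
track [ 0.66203809 -0.094501    0.03      ]
track [ 0.66483935 -0.04341059  0.03      ]
[0.51108756 0.10929926 0.1       ]
[0.5111028  0.08045362 0.1       ]
pliers [0.67296357 0.22249595 0.        ]
```

View pics/crop1.png

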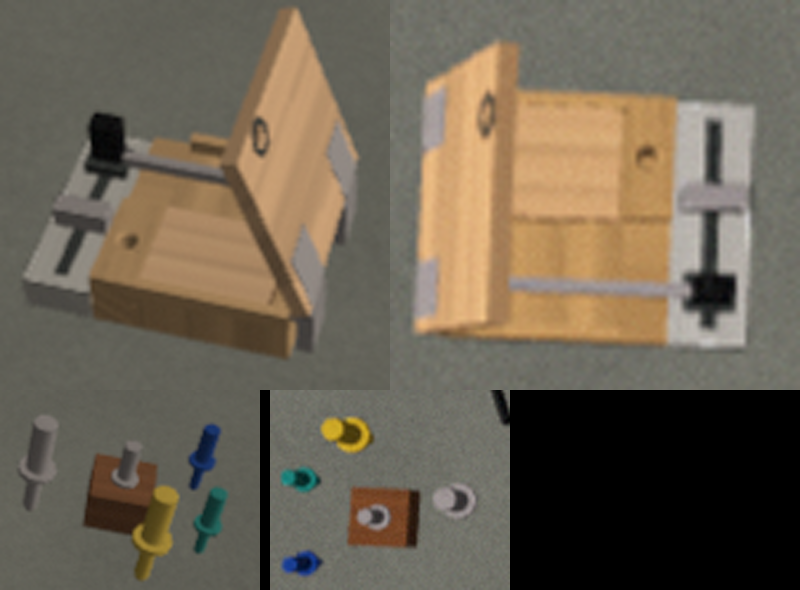

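The crop shows the grey pin in the brown stand (130,460) is smaller than the grey one beside it (40,465), so that's my pin. The fence grip sits near the -x end of its slot, with the steel stop ahead of it. The jig lies nearly parallel to the world axes. Next I'll work out the tool axes and the first move.

```bash
cat >> h.py <<'E'
def go(P,psi,cmdP=None,cmdR=None):
    """print shift(cm)/turn for tool x down, tool z along world angle psi"""
    s=env.observe(); p=np.array(s['tcp_pos']) if cmdP is None else np.array(cmdP); A=Rm(s['eef_rot']) if cmdR is None else cmdR
    z=np.array([np.cos(psi),np.sin(psi),0]); x=np.array([0,0,-1.]); T=np.c_[x,np.cross(z,x),z]
    print('shift cm',(A.T@(np.array(P)-p)*100).round(2),'turn',R.from_matrix(A.T@T).as_rotvec().round(3),'t',round(s['clock'],2))
E
python3 - <<'E'
from h import *
import pickle
D=pickle.load(open('d0.pkl','rb'))
s=env.observe(); A=Rm(s['eef_rot']); print(A.round(3))
w=D['wrist']; C=Rm(w['attitude']); print('cam in tool',A.T@(w['eye']-s['tcp_pos']),(A.T@C).round(3))
t=D['top']; print('hole',onz(t,301.4,178.8,.045))
for psi in(0,np.pi/2,-np.pi/2): go([.585,-.07,.25],psi)
E
```

```text
[[-0.     0.947  0.321]
 [ 0.001  0.321 -0.947]
 [-1.     0.    -0.001]]
cam in tool [-0.14351824  0.06981244  0.00053961] [[ 0.    -0.274  0.962]
 [-0.    -0.962 -0.274]
 [ 1.    -0.    -0.   ]]
hole [ 0.62591465 -0.02651256  0.045     ]
shift cm [ -1.89  53.15 -32.06] turn [-1.244e+00 -1.000e-03 -1.000e-03] t 0.15
shift cm [ -1.89  53.15 -32.06] turn [-2.815e+00 -0.000e+00 -2.000e-03] t 0.15
shift cm [ -1.89  53.15 -32.06] turn [ 0.327 -0.001  0.   ] t 0.15
```

```bash
python3 -m handwheel '[[-2,18,-11,0.11,0,0,1],[-2,18,-11,0.11,0,0,1],[-2,18,-11,0.11,0,0,1],[-2,18,-11,0.11,0,0,1],[-2,18,-11,0.11,0,0,1],[-2,36,-22,0.22,0,0,1],[-2,36,-22,0.22,0,0,1],[-2,36,-22,0.22,0,0,1],[-2,36,-22,0.22,0,0,1],[-2,36,-22,0.22,0,0,1],[-2,53,-32,0.327,0,0,1],[-2,53,-32,0.327,0,0,1],[-2,53,-32,0.327,0,0,1],[-2,53,-32,0.327,0,0,1],[-2,53,-32,0.327,0,0,1],[-2,53,-32,0.327,0,0,1],[-2,53,-32,0.327,0,0,1]]'
python3 - <<'E'
from h import *
import pickle
w=cam('wrist','w1.png'); pickle.dump(w,open('w1.pkl','wb'))
s=env.observe();print(s['joints'],s['tcp_pos'],Rm(s['eef_rot']).round(3))
E
```

```text
clock: 1.57
tcp_pos: [0.5845, -0.0693, 0.2502]
eef_rot: [0.501, 0.499, 0.501, -0.499]
ft_force: [-0.7, -0.5, -0.4]
opening: 0.0854
[-2.56550824e-01  3.36428697e-01  1.25324200e-01  1.36125513e+00
 -5.42259970e-04  2.88327310e+00] [ 0.58372947 -0.07059209  0.25049234] [[-0.002  1.     0.002]
 [-0.     0.002 -1.   ]
 [-1.    -0.002  0.   ]]
```

View pics/w1.png

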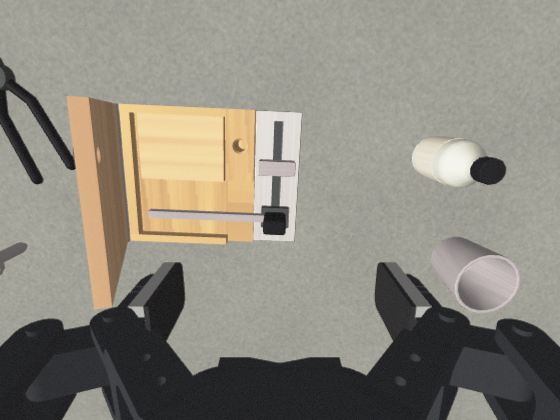

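Wrist view: base hole at about (240,145), black grip top at about (275,227), steel stop at (277,168), and the lid's edge on the left. All are clear of the gripper. I'll locate them by masks and triangulate.

```bash
python3 - <<'E'
from h import *
import pickle
w=pickle.load(open('w1.pkl','rb')); t=pickle.load(open('d0.pkl','rb'))['top']
print('hole w',onz(w,240.5,145.5,.045), 'tri',tri(w,(240.5,145.5),t,(301.4,178.8)))
g=cv2.cvtColor(w['img'],6)
m=(g[200:240,255:295]<28).astype(np.uint8)
n,l,st,c=cv2.connectedComponentsWithStats(m); i=1+np.argmax(st[1:,4]); print('grip',st[i],c[i]+[255,200])
u0,v0,W,H,_=st[i]; u0+=255;v0+=200
gt=cv2.cvtColor(t['img'],6); mt=(gt[195:222,305:325]<45).astype(np.uint8); n,l,s2,c2=cv2.connectedComponentsWithStats(mt); j=1+np.argmax(s2[1:,4]); print('top',s2[j],c2[j]+[305,195])
# grip in wrist: top face is the lower part (nearer camera->displaced outward)
for p in((264,213),(286,213),(264,235),(286,235)): print(p,onz(w,*p,.075))
print('tri grip',tri(w,(275,225),t,tuple(c2[j]+[305,195])))
for nme,p in dict(stopL=(259,160),stopR=(295,175),TL=(256,110),TR=(301,113),BR=(294,241),BL=(254,241)).items(): print(nme,onz(w,*p,.028))
print('lid edge',onz(w,69,97,.17),onz(w,95,307,.17))
x=cv2.resize(w['img'][90:260,220:310],(450,850))[:600];cv2.imwrite('pics/c2.png',cv2.resize(w['img'][100:250,225:310],(340,600),interpolation=2))
E
```

```text
hole w [ 0.62693718 -0.02822804  0.045     ] tri (array([ 0.62665181, -0.02717484,  0.03860363]), np.float64(0.0007439464903911043))
grip [11 13 19  9 68] [275.48529412 216.70588235]
top [ 6  9 10 10 67] [315.41791045 208.07462687]
(264, 213) [ 0.56091321 -0.05401161  0.075     ]
(286, 213) [ 0.56099793 -0.07671749  0.075     ]
(264, 235) [ 0.53677265 -0.05378649  0.075     ]
(286, 235) [ 0.53685889 -0.07694618  0.075     ]
tri grip (array([ 0.54279512, -0.06447538,  0.0591557 ]), np.float64(0.0014267120475152854))
stopL [ 0.60953832 -0.04666635  0.028     ]
stopR [ 0.59258984 -0.08767114  0.028     ]
TL [ 0.66351238 -0.04414624  0.028     ]
TR [ 0.66058171 -0.09302893  0.028     ]
BR [ 0.51177339 -0.08784376  0.028     ]
BL [ 0.51159259 -0.03926224  0.028     ]
lid edge [0.66778182 0.06869609 0.17      ] [0.51089368 0.07573868 0.17      ]
```

View pics/c2.png

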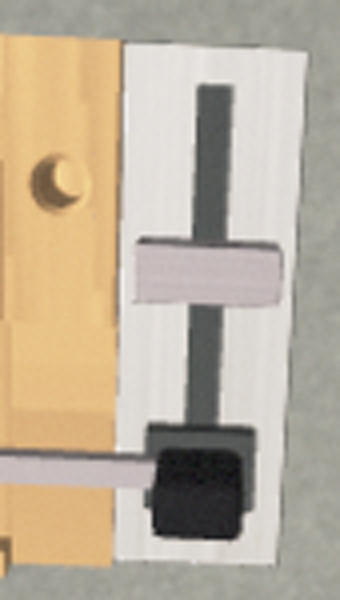

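Grip top centre is about (0.544,-0.065) with its back face at x≈0.536. The jig's yaw is about -0.03 rad and its origin about (0.590, 0.029). The jig model puts the hole at (0.626,-0.027), and measured directly it's at (0.627,-0.028), so they agree. I'll push the grip from behind with shut fingers.

```bash
python3 -m handwheel '[[0,-7.2,-0.5,0,0,0,0],[0,-7.2,-0.5,0,0,0,0],[0,-7.2,-0.5,0,0,0,0],[4,-7.2,-0.5,0,0,0,0],[8,-7.2,-0.5,0,0,0,0],[12,-7.2,-0.5,0,0,0,0],[15,-7.2,-0.5,0,0,0,0],[18,-7.2,-0.5,0,0,0,0],[19.5,-7.2,-0.5,0,0,0,0],[19.5,-7.2,-0.5,0,0,0,0],[19.5,-7.2,-0.5,0,0,0,0]]'; python3 -m handwheel '[[0,0.5,0,0,0,0,0],[0,1,0,0,0,0,0],[0,1.5,0,0,0,0,0],[0,2,0,0,0,0,0],[0,2.5,0,0,0,0,0],[0,3,0,0,0,0,0],[0,3.5,0,0,0,0,0],[0,3.7,0.1,0,0,0,0],[0,3.9,0.1,0,0,0,0],[0,3.9,0.1,0,0,0,0]]'
```

```text
clock: 2.53
tcp_pos: [0.5108, -0.0673, 0.0561]
eef_rot: [-0.499, -0.5, -0.5, 0.501]
ft_force: [0.2, 0.4, 1.1]
opening: -0.0001
clock: 3.37
tcp_pos: [0.5512, -0.0672, 0.0561]
eef_rot: [0.5, 0.5, 0.5, -0.5]
ft_force: [0.9, 0.2, -0.4]
opening: -0.0001
```

```bash
python3 -m handwheel '[[0,0.2,0,0,0,0,0],[0,0.4,0,0,0,0,0],[0,0.6,0,0,0,0,0]]';python3 -m handwheel '[[0,0.2,0,0,0,0,0],[0,0.4,0,0,0,0,0]]';python3 - <<'E'
from h import *
w=cam('wrist','w2.png')
E
```

```text
clock: 3.62
tcp_pos: [0.5565, -0.0674, 0.0561]
eef_rot: [-0.5, -0.5, -0.5, 0.5]
ft_force: [-2.4, 0.2, 0.5]
opening: -0.0004
clock: 3.78
tcp_pos: [0.5607, -0.0675, 0.0561]
eef_rot: [-0.5, -0.5, -0.5, 0.5]
ft_force: [-1.9, 0.6, 0.4]
opening: 0.0001
```

View pics/w2.png

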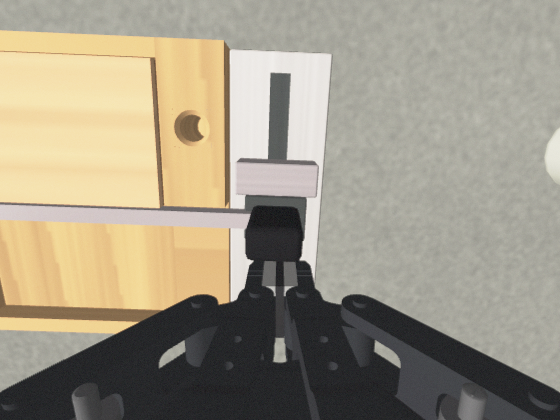

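The grip (275,232) is being pushed with about 2 N. The carriage front, at row 197, has almost reached the stop. I'll push on gently until the force rises.

```bash
for i in 1 2; do python3 -m handwheel '[[0,0.15,0,0,0,0,0],[0,0.15,0,0,0,0,0]]' | grep -E 'tcp|force'; done
```

```text
tcp_pos: [0.5619, -0.0676, 0.0561]
ft_force: [-3.1, -0.9, 0.6]
tcp_pos: [0.5619, -0.0676, 0.0561]
ft_force: [-8.1, -2.4, 3.7]
```

The fence has stopped dead with the reaction rising to 8 N against 2 N of friction, so it's home. I'll back off, rise, turn to psi=0 and measure the lid's free edge.

```bash
python3 -m handwheel '[[0,-1.5,0,0,0,0,0],[-4,-1.5,0,0,0,0,0],[-8,-1.5,0,0,0,0,0],[-12,-1.5,0,0,0,0,0],[-16,-1.5,0,0,0,0,0],[-20,-1.5,0,0,0,0,0],[-22,-1.5,0,-0.12,0,0,0],[-22,-1.5,0,-0.24,0,0,0],[-22,-1.5,0,-0.36,0,0,0],[-22,-1.5,0,-0.48,0,0,0],[-22,-1.5,0,-0.6,0,0,0],[-22,-1.5,0,-0.72,0,0,0],[-22,-1.5,0,-0.84,0,0,0],[-22,-1.5,0,-0.96,0,0,0],[-22,-1.5,0,-1.08,0,0,0],[-22,-1.5,0,-1.2,0,0,0],[-22,-1.5,0,-1.32,0,0,0],[-22,-1.5,0,-1.44,0,0,0],[-22,-1.5,0,-1.57,0,0,0],[-22,-1.5,0,-1.57,0,0,0]]'
python3 - <<'E'
from h import *
import pickle
D=pickle.load(open('d0.pkl','rb')); s,t,w=D['scene'],D['top'],pickle.load(open('w1.pkl','rb'))
print(tri(s,(300,172.5),t,(268.5,217)),tri(s,(281.4,220.8),t,(270,155)))
# wrist view, inner free-edge line corners (edge nearest pocket?) vs top
print(tri(w,(95,307),t,(268.5,217)),tri(w,(69,97),t,(269.5,155)))
h=np.array([.592,.101,.047])
for th in(1.,1.1,1.2,1.3):
    for o in(0,.012):
        for a in(-.075,.075):
            P=h+np.array([a,-.14*np.cos(th)+o*np.sin(th)-.03*a,.14*np.sin(th)+o*np.cos(th)]); print(th,o,a,np.round([*proj(t,P),*proj(w,P),*proj(s,P)],0))
print(env.observe()['joints'])
go([.592,.12,.28],0)
E
```

```text
clock: 5.83
tcp_pos: [0.5498, -0.0674, 0.2768]
eef_rot: [0.708, -0.001, 0.706, 0.001]
ft_force: [-0.4, -0.9, -0.5]
opening: 0.0
(array([0.51228997, 0.06259371, 0.17485249]), np.float64(0.0026258187732302973)) (array([0.66500296, 0.05792413, 0.17660396]), np.float64(0.00020582932392366506))
(array([0.51534797, 0.0646112 , 0.18152569]), np.float64(0.009364567482246995)) (array([0.66524392, 0.05952682, 0.18374849]), np.float64(0.003620943173010107))
1.0 0 -0.075 [282. 215. 158. 297. 283. 175.]
1.0 0 0.075 [284. 155. 142.  99. 264. 223.]
1.0 0.012 -0.075 [278. 215. 142. 301. 288. 174.]
1.0 0.012 0.075 [280. 155. 122.  98. 269. 221.]
1.1 0 -0.075 [277. 215. 139. 302. 289. 174.]
1.1 0 0.075 [279. 155. 119.  98. 270. 221.]
1.1 0.012 -0.075 [273. 215. 122. 305. 294. 172.]
1.1 0.012 0.075 [275. 154.  98.  98. 275. 220.]
1.2 0 -0.075 [272. 215. 119. 306. 294. 172.]
1.2 0 0.075 [274. 154.  94.  98. 276. 220.]
1.2 0.012 -0.075 [267. 215. 101. 309. 300. 172.]
1.2 0.012 0.075 [269. 154.  73.  97. 282. 220.]
1.3 0 -0.075 [267. 215.  98. 309. 300. 172.]
1.3 0 0.075 [269. 154.  69.  97. 283. 220.]
1.3 0.012 -0.075 [262. 215.  80. 311. 306. 171.]
1.3 0.012 0.075 [264. 153.  47.  97. 289. 220.]
[-2.67178399e-01  2.61556076e-01  8.65118711e-02  1.39334015e+00
  5.74805172e-04  1.30118167e+00]
shift cm [-0.31 18.73  4.27] turn [0.002 0.002 0.   ] t 5.83
```

The lid's outer corners match an angle of about 1.22 rad: triangulated y≈0.06 and z≈0.176, predicted 0.064 and 0.18. I'll go over the outer side of the lid and swing it along its arc.

```bash
python3 -m handwheel '[[-0.3,4,1,0,0,0,0],[-0.3,8,2,0,0,0,0],[-0.3,12,3,0,0,0,0],[-0.3,16,4,0,0,0,0],[-0.3,18.7,4.3,0,0,0,0],[-0.3,18.7,4.3,0,0,0,0],[3,18.7,4.3,0,0,0,0],[6,18.7,4.3,0,0,0,0],[9,18.7,4.3,0,0,0,0],[11.8,18.7,4.3,0,0,0,0],[11.8,18.7,4.3,0,0,0,0]]' | grep -E 'tcp|force'; python3 -m handwheel '[[0,-2,0,0,0,0,0],[0,-3.2,0,0,0,0,0],[0,-3.9,0,0,0,0,0],[0.5,-5,0,0,0,0,0],[1,-6,0,0,0,0,0],[1.6,-7,0,0,0,0,0],[2.2,-8,0,0,0,0,0],[3,-8.8,0,0,0,0,0],[3.8,-9.6,0,0,0,0,0],[4.7,-10.3,0,0,0,0,0],[5.7,-10.9,0,0,0,0,0],[5.7,-10.9,0,0,0,0,0]]'
```

```text
tcp_pos: [0.5885, 0.119, 0.1524]
ft_force: [-0.9, -0.6, -0.8]
clock: 7.75
tcp_pos: [0.5903, 0.0094, 0.0983]
eef_rot: [0.706, 0.001, 0.709, -0.001]
ft_force: [0.4, -0.5, 0.5]
opening: -0.0001
```

```bash
python3 -m handwheel '[[0.5,-0.3,0,0,0,0,0],[1,-0.5,0,0,0,0,0],[1.5,-0.8,0,0,0,0,0],[2,-0.9,0,0,0,0,0],[2.5,-1,0,0,0,0,0],[3,-1.1,0,0,0,0,0],[3.5,-1.2,0,0,0,0,0],[3.5,-1.2,0,0,0,0,0]]'; python3 - <<'E'
from h import *
w=cam('wrist'); s=cam('scene'); o=env.observe();print(o['tcp_pos'],o['ft_force'])
cv2.imwrite('pics/lid1.png',np.hstack([cv2.resize(s['img'][150:300,200:350],(400,400)),cv2.resize(w['img'],(400,300))[:, :].copy() if 0 else cv2.copyMakeBorder(cv2.resize(w['img'],(400,300)),0,100,0,0,0)]))
E
```

```text
clock: 8.42
tcp_pos: [0.5914, -0.0015, 0.0651]
eef_rot: [0.707, 0.0, 0.708, -0.0]
ft_force: [-0.9, -0.8, 0.6]
opening: 0.0001
[ 0.59159247 -0.0013226   0.06587053] [0.92466935 0.31770993 0.10138998]
```

View pics/lid1.png

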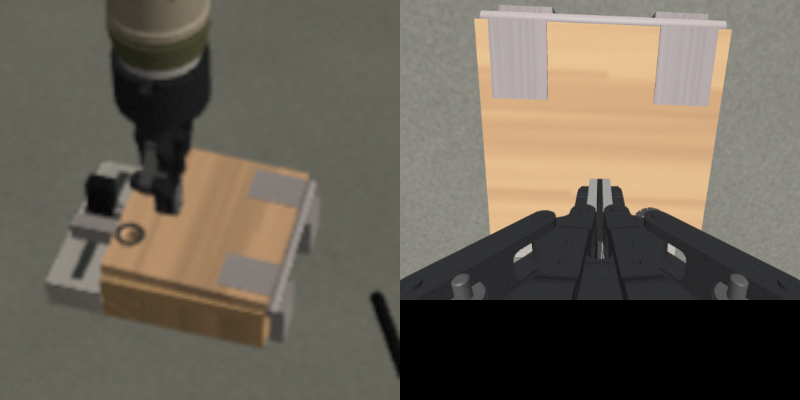

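The lid is nearly shut, with its hole over the base and the fence against the stop. Now the last press, watching the force.

```bash
python3 -m handwheel '[[0.3,0,0,0,0,0,0],[0.5,0,0,0,0,0,0],[0.5,0,0,0,0,0,0]]'|grep -E 'tcp|force';for i in 1 2; do python3 -m handwheel '[[0.2,0,0,0,0,0,0],[0.2,0,0,0,0,0,0]]' | grep -E 'tcp|force'; done
```

```text
tcp_pos: [0.5919, -0.0014, 0.0611]
ft_force: [0.1, 0.0, -0.7]
tcp_pos: [0.5919, -0.0014, 0.0591]
ft_force: [0.3, 0.3, -0.6]
tcp_pos: [0.592, -0.0014, 0.0589]
ft_force: [-3.9, 0.4, 10.7]
```

The tip stopped at z=0.0589 with 10.7 N, and the shut lid's top is given as 59 mm, so the lid is shut. Now I'll rise and measure the lid hole from two wrist positions.

```bash
python3 -m handwheel '[[-3,0,0,0,0,0,1],[-7,-2,1,0,0,0,1],[-11,-4,2,0,0,0,1],[-14,-6,3.4,0,0,0,1],[-14,-6,3.4,0,0,0,1],[-14,-6,3.4,0,0,0,1],[-14,-6,3.4,0,0,0,1]]'|grep tcp; python3 -c "
from h import *;import pickle
pickle.dump(cam('wrist','hA.png'),open('hA.pkl','wb'))"
python3 -m handwheel '[[0,-3,0,0,0,0,0.6],[0,-6,0,0,0,0,0.6],[0,-6,0,0,0,0,0.6],[0,-6,0,0,0,0,0.6]]'|grep tcp; python3 - <<'E'
from h import *;import pickle
b=cam('wrist','hB.png');pickle.dump(b,open('hB.pkl','wb')); a=pickle.load(open('hA.pkl','rb'))
P=[.6265,-.0275,.059]
print(proj(a,P),proj(b,P))
cr=[]
for d in(a,b):
    u,v=map(int,proj(d,P)); print(u-35,v-35); cr.append(cv2.resize(d['img'][v-35:v+35,u-35:u+35],(400,400),interpolation=2))
cv2.imwrite('pics/hole.png',np.hstack(cr))
E
```

```text
tcp_pos: [0.6254, -0.0614, 0.1966]
tcp_pos: [0.6242, -0.1215, 0.1948]
(np.float64(279.9619914184388), np.float64(161.04604151440495)) (np.float64(281.91838243328624), np.float64(87.34771140331762))
244 126
246 52
```

View pics/hole.png

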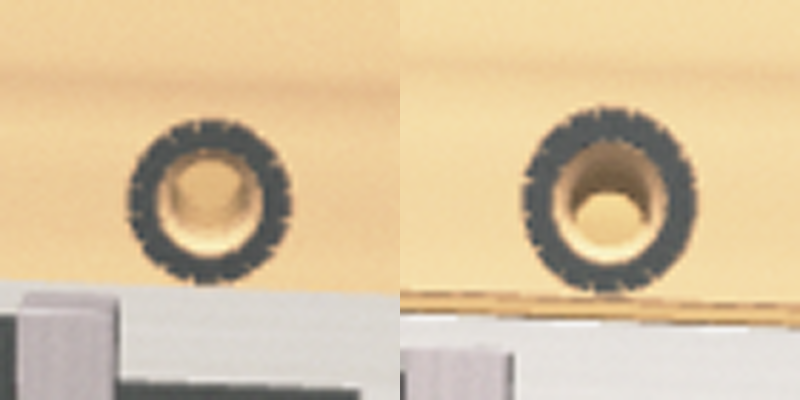

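The rim is centred at crop (209,202) in A and (209,200) in B, which is about (280.2,160.9) and (282.2,86.6) full frame. Now I'll compute the hole and go to the stand.

```bash
python3 - <<'E'
from h import *;import pickle
a,b=[pickle.load(open(f,'rb')) for f in('hA.pkl','hB.pkl')]
print(tri(a,(280.2,160.9),b,(282.2,86.6)),onz(a,280.2,160.9,.059),onz(b,282.2,86.6,.059))
go([.477,.26,.24],0); print(env.observe()['tcp_pos'])
E
python3 -m handwheel '[[-4.5,4,-1,0,0,0,0.6],[-4.5,8,-3,0,0,0,0.6],[-4.5,12,-5,0,0,0,0.6],[-4.5,16,-7,0,0,0,0.6],[-4.5,20,-9,0,0,0,0.6],[-4.5,24,-11,0,0,0,0.6],[-4.5,28,-13,0,0,0,0.6],[-4.5,32,-14,0,0,0,0.6],[-4.5,35,-14.7,0,0,0,0.6],[-4.5,38,-14.7,0,0,0,0.6],[-4.5,38,-14.7,0,0,0,0.6],[-4.5,38,-14.7,0,0,0,0.6]]'; python3 -c "
from h import *;import pickle
pickle.dump(cam('wrist','pA.png'),open('pA.pkl','wb'))"
python3 -m handwheel '[[0,-3,0,0,0,0,0.6],[0,-6,0,0,0,0,0.6],[0,-6,0,0,0,0,0.6],[0,-6,0,0,0,0,0.6]]'|grep tcp; python3 - <<'E'
from h import *;import pickle
b=cam('wrist','pB.png');pickle.dump(b,open('pB.pkl','wb')); a=pickle.load(open('pA.pkl','rb'))
cr=[]
for d in(a,b):
    u,v=map(int,proj(d,[.477,.343,.07])); u0,v0=max(u-60,0),max(v-60,0); print(u0,v0); cr.append(cv2.resize(d['img'][v0:v0+120,u0:u0+120],(400,400),interpolation=2))
cv2.imwrite('pics/pin.png',np.hstack(cr))
E
```

```text
(array([ 0.62671312, -0.02712033,  0.06105015]), np.float64(1.6676618305505456e-05)) [ 0.62670717 -0.02737379  0.059     ] [ 0.62672935 -0.02693022  0.059     ]
shift cm [ -4.36  38.05 -14.8 ] turn [-0.001 -0.004 -0.002] t 10.12
[ 0.62430158 -0.12066604  0.19517607]
clock: 11.12
tcp_pos: [0.4768, 0.2622, 0.2414]
eef_rot: [0.707, -0.002, 0.708, 0.002]
ft_force: [-0.7, -0.8, 0.1]
opening: 0.0507
tcp_pos: [0.4789, 0.1963, 0.242]
219 45
215 0
```

View pics/pin.png

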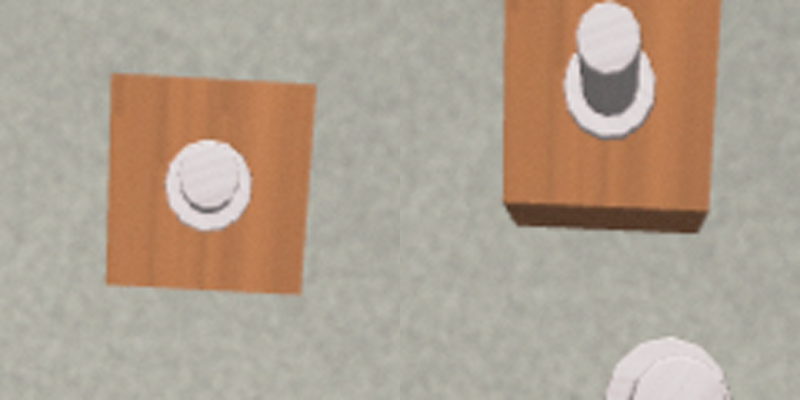

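```bash
python3 - <<'E'
from h import *;import pickle
a,b=[pickle.load(open(f,'rb')) for f in('pA.pkl','pB.pkl')]
print('top',tri(a,(281.35,96.85),b,(277.4,11.05)),onz(a,281.35,96.85,.092))
# collar centres (collar top at .050)
ca,cb=(219+208*.3-.35,45+184.5*.3-.35),(215+209*.3-.35,88*.3-.35)
print('collar',tri(a,ca,b,cb),onz(a,*ca,.05))
go([.4765,.343,.13],0); print(env.observe()['tcp_pos'])
E
```

```text
top (array([0.47843488, 0.3496857 , 0.08949416]), np.float64(0.00017524331640177796)) [0.47833882 0.3495245  0.092     ]
collar (array([0.4781908 , 0.34941031, 0.046729  ]), np.float64(5.0850929941743405e-05)) [0.47820777 0.34923413 0.05      ]
shift cm [11.2  14.58 -0.31] turn [-0.004 -0.001  0.   ] t 11.55
[0.47904445 0.19717398 0.24205968]
```

The pin axis is at (0.4783, 0.3495), top 0.0895 against 0.092 expected, and the collar agrees. Going over it and down.

```bash
python3 -m handwheel '[[0,4,0,0,0,0,0.6],[0,8,0,0,0,0,0.6],[0,12,0,0,0,0,0.6],[3,15.2,-0.1,0,0,0,0.6],[7,15.2,-0.1,0,0,0,0.6],[11,15.2,-0.1,0,0,0,0.6],[11,15.2,-0.1,0,0,0,0.6],[11,15.2,-0.1,0,0,0,0.6]]'; python3 - <<'E'
from h import *
go([.4783,.3495,.057],0); print(env.observe()['tcp_pos'])
E
```

```text
clock: 12.22
tcp_pos: [0.476, 0.3498, 0.1301]
eef_rot: [0.705, -0.001, 0.709, -0.001]
ft_force: [-0.4, 0.5, 1.3]
opening: 0.0512
shift cm [ 7.31 -0.01  0.27] turn [-0.001 -0.006  0.003] t 12.22
[0.47603951 0.34983453 0.13012587]
```

```bash
python3 -m handwheel '[[2,0,0.25,0,0,0,0.6],[4,0,0.25,0,0,0,0.6],[6,0,0.25,0,0,0,0.6],[7.2,0,0.25,0,0,0,0.6],[7.2,0,0.25,0,0,0,0.6],[7.2,0,0.25,0,0,0,0.6]]';python3 -m handwheel '[[0,0,0,0,0,0,0],[0,0,0,0,0,0,0],[0,0,0,0,0,0,0],[0,0,0,0,0,0,0],[0,0,0,0,0,0,0],[0,0,0,0,0,0,0],[0,0,0,0,0,0,0]]' 70
```

```text
clock: 12.72
tcp_pos: [0.4825, 0.3511, 0.0628]
eef_rot: [0.708, 0.001, 0.706, -0.0]
ft_force: [0.4, -0.5, 0.5]
opening: 0.0514
clock: 13.3
tcp_pos: [0.4803, 0.3512, 0.0621]
eef_rot: [0.707, 0.001, 0.707, 0.0]
ft_force: [-4.3, -0.2, 7.2]
opening: 0.0139
```

Gripped at 13.9 mm. Lifting and checking the hold.

```bash
python3 -m handwheel '[[-1,0,0,0,0,0,0],[-3,0,0,0,0,0,0],[-6,0,0,0,0,0,0],[-9,0,0,0,0,0,0],[-12,0,0,0,0,0,0],[-14,0,0,0,0,0,0],[-14,0,0,0,0,0,0],[-14,0,0,0,0,0,0]]'; python3 - <<'E'
from h import *;import pickle
w=cam('wrist');s=cam('scene');t=cam('top');o=env.observe();pickle.dump((w,s,t,o),open('held.pkl','wb'))
P=o['tcp_pos']; u,v=map(int,proj(w,P)); U,V=map(int,proj(s,P)); print(P,u,v,U,V,proj(t,P))
U0,V0=U-50,max(V-50,0)
u0,v0=u-100,min(v-120,220)
print(u0,v0,U0,V0)
cv2.imwrite('pics/held.png',np.hstack([cv2.resize(w['img'][v0:v0+200,u0:u0+200],(400,400)),cv2.resize(s['img'][V0:V0+100,U0:U0+100],(400,400),interpolation=2)]))
E
```

```text
clock: 13.97
tcp_pos: [0.4818, 0.3512, 0.2022]
eef_rot: [0.708, 0.001, 0.706, 0.0]
ft_force: [0.2, 0.8, -0.7]
opening: 0.0139
[0.47991129 0.35015074 0.1987356 ] 274 264 437 172 (np.float64(145.65859265914065), np.float64(230.24892275629597))
174 144 387 122
```

View pics/held.png

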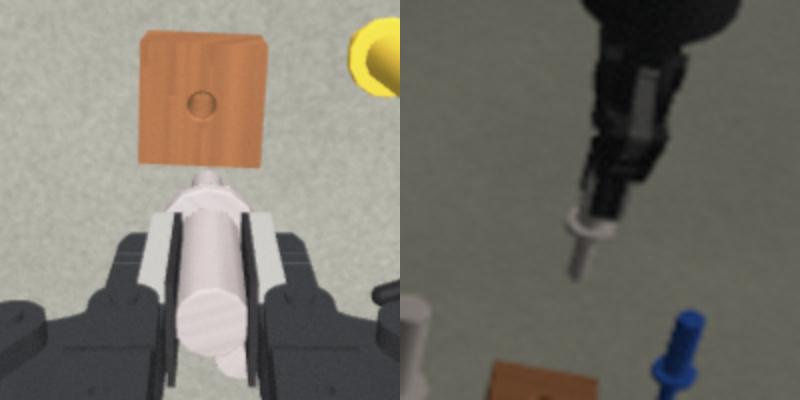

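The pin is upright between the pads. In the wrist view its collar is at the fingertips and its tip is at about (276.8,229.8). I'll compute the tip in the tool frame and the move to the hole.

```bash
python3 - <<'E'
from h import *;import pickle
w,s,t,o=pickle.load(open('held.pkl','rb'))
T,e=tri(w,(276.75,229.5),s,(430.4,191.4)); print('tip tri',T,e)
A=Rm(o['eef_rot']); print('tool frame',A.T@(T-o['tcp_pos']))
e0,r=ray(w,276.75,229.5); c=Rm(w['attitude']).T@r
for d in(.145,.15): P=onz(w,276.75,229.5,d); print(d,P,A.T@(P-o['tcp_pos']))
for i in range(3): x=env.observe(); print(x['tcp_pos'],x['eef_rot'])
go([.6267,-.0271,.20],0)
E
python3 -m handwheel '[[0,-4,1,0,0,0,0],[0,-8,3,0,0,0,0],[0,-12,5,0,0,0,0],[0,-16,7,0,0,0,0],[0,-20,9,0,0,0,0],[0,-24,11,0,0,0,0],[0,-28,13,0,0,0,0],[0,-32,14,0,0,0,0],[0,-36,14.6,0,0,0,0],[0,-37.7,14.6,0,0,0,0],[3,-37.7,14.6,0,0,0,0],[5.5,-37.7,14.6,0,0,0,0],[5.5,-37.7,14.6,0,0,0,0],[5.5,-37.7,14.6,0,0,0,0],[5.5,-37.7,14.6,0,0,0,0]]'
python3 - <<'E'
from h import *;import pickle
w=cam('wrist','hov.png');o=env.observe();pickle.dump((w,o),open('hov.pkl','wb'))
print(o['tcp_pos'],o['eef_rot'],o['opening'])
u,v=map(int,proj(w,[.6267,-.0271,.059])); print(u,v, proj(w,[.6267,-.0271,.059]))
print('hole',u-50,v-50); cv2.imwrite('pics/hovc.png',cv2.resize(w['img'][v-50:v+50,u-50:u+50],(500,500),interpolation=2))
E
```

```text
tip tri [0.48020215 0.34825334 0.14453598] 0.003529003718768549
tool frame [ 0.05420152 -0.00181802  0.00041613]
0.145 [0.48090339 0.35013045 0.145     ] [5.37331805e-02 5.91755589e-05 1.11426705e-03]
0.15 [0.48093218 0.35186341 0.15      ] [0.04873061 0.00178487 0.0011298 ]
[0.47991129 0.35015074 0.1987356 ] [ 7.06302045e-01 -1.30043306e-04  7.07910017e-01 -9.00504451e-04]
[0.47991129 0.35015074 0.1987356 ] [ 7.06302045e-01 -1.30043306e-04  7.07910017e-01 -9.00504451e-04]
[0.47991129 0.35015074 0.1987356 ] [ 7.06302045e-01 -1.30043306e-04  7.07910017e-01 -9.00504451e-04]
shift cm [ -0.1  -37.71  14.72] turn [-0.001 -0.002  0.001] t 14.12
clock: 15.37
tcp_pos: [0.6262, -0.0261, 0.1455]
eef_rot: [0.707, 0.0, 0.707, -0.0]
ft_force: [-0.1, 0.5, -1.8]
opening: 0.0137
[ 0.62696094 -0.02604661  0.14642534] [ 7.07571039e-01 -6.22373880e-05  7.06642197e-01 -1.62156377e-04] 0.01406626096030973
279 216 (np.float64(279.2629912718734), np.float64(216.4545564268478))
hole 229 166
```

View pics/hovc.png

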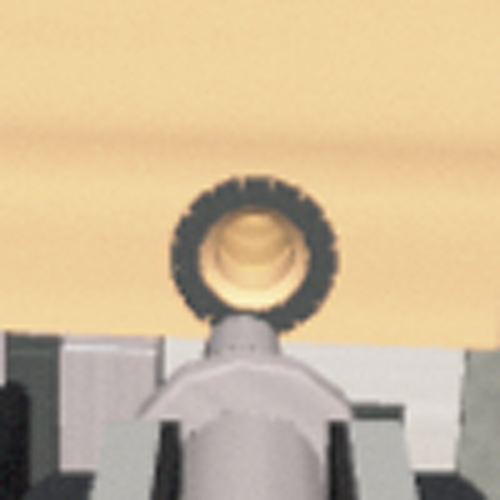

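The hole rim is at px (279.4,217.0), exactly where predicted (279.3,216.5). The tip's near edge is at about (277.4,228.8). Now computing the correction.

```bash
python3 - <<'E'
from h import *;import pickle
w,o=pickle.load(open('hov.pkl','rb'))
H=onz(w,279.4,217,.059); print('hole now',H,'eye',w['eye'],'cx,cy',w['cx'],w['cy'])
# tip silhouette width near bottom: edges
g=cv2.cvtColor(w['img'],cv2.COLOR_BGR2HSV)
for v in range(226,242,2): 
    print(v,''.join('#' if s<50 else '.' for s in g[v,262:296,1]))
for zt in(.090,.092,.094):
    E=onz(w,277.4,228.8,zt); print(zt,'tip edge',E,'-> shift needed xy mm (centre = edge-3.6 in y)',(H-E+[0,.0036,0])[:2]*1000)
s=env.observe(); print(s['tcp_pos'])
E
```

```text
hole now [ 0.62680211 -0.02752585  0.059     ] eye [0.6270943  0.04277541 0.28908494] cx,cy 279.3127285287158 210.65858919751807
226 ....#######.............#######...
228 ......############.###########....
230 .........#################........
232 .........##############...........
234 #############################.....
236 ##################################
238 ##################################
240 ##################################
0.09 tip edge [ 0.62553089 -0.0261134   0.09      ] -> shift needed xy mm (centre = edge-3.6 in y) [1.27121731 2.18755089]
0.092 tip edge [ 0.6255466  -0.02542135  0.092     ] -> shift needed xy mm (centre = edge-3.6 in y) [1.25551141 1.4954964 ]
0.094 tip edge [ 0.6255623 -0.0247293  0.094    ] -> shift needed xy mm (centre = edge-3.6 in y) [1.23980551 0.80344191]
[ 0.62696094 -0.02604661  0.14642534]
```

I'll correct by +1.4 mm y and +1.2 mm x, lower to just above the lid, and check numerically.

```bash
python3 -m handwheel '[[0,0.14,0.12,0,0,0,0],[1,0.14,0.12,0,0,0,0],[2,0.14,0.12,0,0,0,0],[2.4,0.14,0.12,0,0,0,0],[2.4,0.14,0.12,0,0,0,0],[2.4,0.14,0.12,0,0,0,0],[2.4,0.14,0.12,0,0,0,0]]'; python3 - <<'E'
from h import *;import pickle
w=cam('wrist','hov2.png');o=env.observe();pickle.dump((w,o),open('hov2.pkl','wb'))
print(o['tcp_pos'],w['eye'],'hole px',proj(w,[.6268,-.0273,.059]))
g=cv2.cvtColor(w['img'],cv2.COLOR_BGR2HSV)
for v in range(206,250): print(v,''.join('#' if s<50 else ('o' if s<85 else '.') for s in g[v,258:302,1]))
E
```

```text
clock: 16.0
tcp_pos: [0.6275, -0.0251, 0.1213]
eef_rot: [0.707, 0.0, 0.707, -0.0]
ft_force: [-0.3, 0.9, -0.9]
opening: 0.014
[ 0.62770767 -0.02515797  0.12151783] [0.62836206 0.04380848 0.26490073] hole px (np.float64(277.3238073126073), np.float64(228.56746305400384))
206 ............................................
207 ............................................
208 ............................................
209 ............................................
210 ............................................
211 ............................................
212 ...............ooo###ooo.o..................
213 ............o####o#####oo#oo................
214 ..........o#################oo..............
215 ........ooo##################o..............
216 .......o######################oo............
217 ......o#########################o...........
218 .....o###########ooooo###########o..........
219 ....o#########ooo.......o#########o.........
220 ....########o.............o########.........
221 ...o#######o...............o#######o........
222 ...#######o..................#######o.....
[... 625 characters left out ...]
######o.......
236 ...#######o.###############..o######o.......
237 ...o#######o#######################o........
238 ....o##############################o........
239 ....o############################o..........
240 .....o############################o.........
241 ....o##############################oo.......
242 ...o#################################o......
243 ..o###################################o.....
244 .o#####################################o....
245 o#######################################o...
246 ########################################o...
247 #########################################o..
248 ############################################
249 ############################################
```

The tip is centred sideways: tip column 277.3, hole 277.0. Fore and aft it's within about 0.6 mm. Inserting in steps with force checks.

```bash
python3 -m handwheel '[[0.5,0.05,0,0,0,0,0],[1,0.05,0,0,0,0,0],[1.3,0.05,0,0,0,0,0],[1.3,0.05,0,0,0,0,0]]'|grep -E 'tcp|force'; python3 -m handwheel '[[0.3,0,0,0,0,0,0],[0.5,0,0,0,0,0,0],[0.5,0,0,0,0,0,0]]'|grep -E 'tcp|force'
```

```text
tcp_pos: [0.6268, -0.0245, 0.1071]
ft_force: [-1.1, -0.9, -1.0]
tcp_pos: [0.6273, -0.0246, 0.1027]
ft_force: [0.1, 0.2, -1.9]
```

The tip is about 10 mm below the lid's top with no force, so it's in the hole. On down.

```bash
python3 -m handwheel '[[0.3,0,0,0,0,0,0],[0.6,0,0,0,0,0,0],[0.9,0,0,0,0,0,0],[0.9,0,0,0,0,0,0]]'|grep -E 'tcp|force'; python3 -m handwheel '[[0.3,0,0,0,0,0,0],[0.6,0,0,0,0,0,0],[0.9,0,0,0,0,0,0],[1.3,0,0,0,0,0,0],[1.3,0,0,0,0,0,0]]'|grep -E 'tcp|force'
```

```text
tcp_pos: [0.6271, -0.0245, 0.0934]
ft_force: [0.5, -0.1, -1.4]
tcp_pos: [0.627, -0.0245, 0.0802]
ft_force: [-0.5, -0.3, -1.5]
```

```bash
for i in 1 2; do python3 -m handwheel '[[0.15,0,0,0,0,0,0],[0.25,0,0,0,0,0,0],[0.25,0,0,0,0,0,0]]'|grep -E 'tcp|force|open';done
```

```text
tcp_pos: [0.6275, -0.0246, 0.0786]
ft_force: [0.8, 0.3, -1.1]
opening: 0.0138
tcp_pos: [0.6277, -0.0246, 0.0763]
ft_force: [0.3, -0.0, -1.2]
opening: 0.0139
```

```bash
for i in 1 2; do python3 -m handwheel '[[0.1,0,0,0,0,0,0],[0.1,0,0,0,0,0,0],[0.1,0,0,0,0,0,0]]' 110|grep -E 'tcp|force|open';done
```

```text
tcp_pos: [0.6277, -0.0246, 0.0762]
ft_force: [-3.2, 0.2, 6.1]
opening: 0.0132
tcp_pos: [0.6277, -0.0246, 0.0761]
ft_force: [-3.9, 0.9, 10.4]
opening: 0.0125
```

Contact at TCP z=0.0761 puts the tip at about 0.0216, where a seated pin should be at 0.021. The force is 10.4 N. I'll let it settle and verify with the last picture.

```bash
python3 -m handwheel '[[0,0,0,0,0,0,0],[0,0,0,0,0,0,0],[0,0,0,0,0,0,0],[0,0,0,0,0,0,0],[0,0,0,0,0,0,0],[0,0,0,0,0,0,0]]'; python3 - <<'E'
from h import *
s=cam('scene');w=cam('wrist');print(env.observe()['ft_force'])
cv2.imwrite('pics/fin.png',np.hstack([cv2.resize(s['img'][160:290,200:330],(400,400),interpolation=2),cv2.resize(w['img'][150:350,180:380],(400,400),interpolation=2)]))
E
```

```text
clock: 18.88
tcp_pos: [0.6277, -0.0246, 0.0761]
eef_rot: [0.708, 0.0, 0.707, -0.001]
ft_force: [-3.7, 0.7, 10.5]
opening: 0.0129
[-5.05442772 -0.68716832  9.98991902]
```

View pics/fin.png

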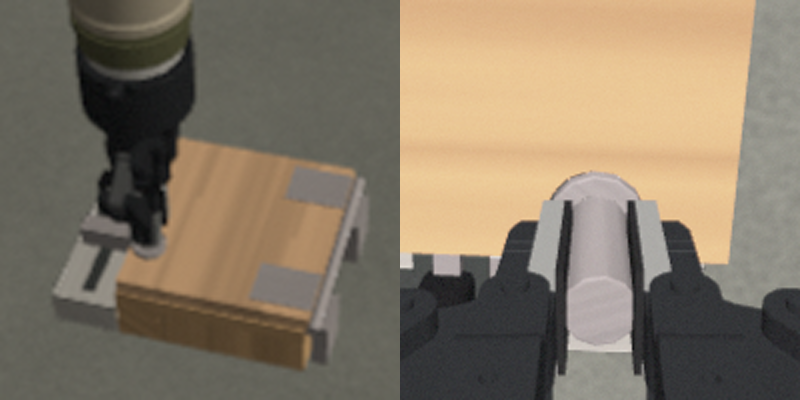

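The last picture shows the collar flat on the level lid, with the hole's rim covered, and the fence still at its stop. The push is steady at 10 to 10.5 N. Handing in.

```bash
python3 -c "
from station import env
print(env.finish_job()); o=env.observe(); print(o['clock'],o['tcp_pos'],o['ft_force'],o['opening'])"
```

```text
the job is handed in; nothing more can be done
None
the job is handed in; nothing more can be done
```

I did the job in the order asked and handed it in after about 19 s of the 72 s allowed, still holding and pressing the pin. No verdict came back, and no reading was available after the hand-in.

- **Fence:** I pushed it by its black grip until it stopped dead against the steel stop. The reaction rose to 8 N, against about 2 N of sliding friction.
- **Lid:** I swung it shut with the fingertips. They stopped at z = 58.9 mm with 10.7 N, and the shut lid's top should be at 59 mm.
- **Pin:** I took the smaller grey pin from the wooden stand and lowered it through both holes without resistance. It stopped with its tip at about 21.6 mm, where a seated pin should be at 21 mm. The last picture shows the collar flat on the lid.
- **Pressing:** The final push was steady at 10.0 to 10.5 N, with the pin gripped at 110 N.

Some checks did not agree fully:
- **Grip opening:** it read 13 to 14 mm on the 16 mm grip of the pin.
- **Sideways force:** pressing showed 4 to 5 N along -x. The same appeared when I pressed the lid, so it may come from the sensor or the arm.
- **Position readings:** TCP readings scattered by 1 to 2 mm, so I aligned the pin by the wrist camera.
- **Pin height:** the pin's top measured 89.5 mm, against 92 mm expected.

I did not go near the tin, the glue bottle or the pliers, but I took no last picture of them.

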